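# Open the chalk jar in the bar-top brace

## Task

Open the jar of spare cue chalk: set the closed jar upright, fully down into the square well of the wooden brace so that it cannot turn, then unscrew its tight cap until the thread lets go. Leave the jar standing in the brace and finish while holding the cap still and level in the gripper, just above the mouth of the jar (about one to three centimetres clear): do not put the cap down or let go. Leave the mug, the bottle and the coasters alone.

Things in the scene. Friction and masses are not known exactly. Their poses are not given: they have to be found in the camera images.
- jar: Square clear-glass jar of cue chalks, 0.36 kg, loose. Origin: centre of its underside; z up. Foot tapers from 48 x 48 mm at the bottom to 56 x 56 mm at 16 mm up; body 56 x 56 mm, sides along its x and y, to a flat shoulder at 70 mm; round neck 38 mm wide above. It fits the well in any of four quarter turns. Bare on the bar it turns along with the cap.
- mouth (a point): Centre of the jar's mouth, the top of its neck, 92 mm above the jar's underside.
- cap: Round dark steel screw cap on the jar, 57 mm wide, 26 mm tall, upright ribbed sides, 0.06 kg, a loose body. Origin: centre of its underside, 74 to 77 mm above the jar's underside while screwed on; z up. The closed jar can be lifted and carried by the cap, gripped across its sides from above, fingertips above the jar's shoulder (shoulder about 5 mm below the cap).
- cap_top (a point): Centre of the cap's top, 26 mm above its underside. The cap unscrews anticlockwise seen from above, against about 0.4 N m; a sprung liner (about 20 N) keeps it tight and lifts it about 1 mm per rad turned; holding the gripper's height meanwhile does no harm. Lifted before the thread lets go, it takes the jar with it.
- lug (a point): Lug inside the cap's lower edge, on the cap's +x axis (another across from it), under one of the neck's two threads. Call turn = cap yaw minus jar yaw, modulo pi: 0.5 to 1.5 rad at the start; the thread lets go at 2.35 rad, a stop bars it at 2.78 rad; at about 2.57 rad the cap lifts straight off.
- brace: Wooden block screwed to the bar top, 120 x 120 mm and 34 mm tall, with a square well in the middle of its top, 59 x 59 mm, 26 mm deep, sides along the block's x and y. Origin: centre of its underside.
- well (a point): Centre of the well's floor, 8 mm above the bar top.
- mug: White mug, 80 mm wide, 95 mm tall; a bystander. Origin: centre of its underside.
- bottle: Amber bottle, 62 mm wide, 210 mm tall; a bystander. Origin: centre of its underside.
- coasters: Stack of round cork coasters, 92 mm wide, 20 mm tall; a bystander. Origin: centre of its underside.
Not all that is in view belongs to the job. There is more than one size of the cap; the job needs the largest.

How it is judged (in metres and radians):
On the way:
1. the jar, cap still screwed on, stands fully down in the brace's well (z of jar in the frame of well below 0.004 m and horizontal distance between jar and well below 0.005 m and angle between jar's own z axis and vertical below 0.06 rad and z of cap in the frame of jar below 0.08 m and horizontal distance between cap and jar below 0.006 m), for 0.3 s.
At the end, for the whole second after the job is handed in: The jar stands upright (3 degrees), fully down (4 mm) in the brace's well, touched by nothing of the robot; the cap, held by the fingers, hangs still and level (11 degrees) with its underside 2 to 50 mm above the mouth and within 20 mm of its axis, not touching the jar (z of jar in the frame of well below 0.004 m and horizontal distance between jar and well below 0.005 m and angle between jar's own z axis and vertical below 0.06 rad and z of cap in the frame of mouth between 0.002 and 0.05 m and horizontal distance between cap and mouth below 0.02 m and angle between cap's own z axis and vertical below 0.2 rad and contact force between cap and the fingers above 2 N and contact force between cap and jar below 0.1 N and contact force between jar and the arm below 0.1 N and linear speed of each of cap, jar below 0.02 m/s); the arm keeps its last pose, push and grip.
It fails at once if the cap is dropped (height (world z) of cap below 0.05 m).
It fails at once if the jar is tipped over (angle between jar's own z axis and vertical above 0.6 rad).
It fails at once if a bystander is pushed away or tipped (distance of any of mug, bottle, coasters from where it was at the start of the episode above 0.03 m or angle between any of bottle, mug's own z axis and vertical above 0.3 rad).
It also fails if it takes over 51 s, if anything falls off the work surface, if the arm or the gripper's body presses on something with over 40 N, if the wrist force passes 120 N, or if a joint passes its speed limit or range.

## Robot

A 6-joint arm with a two-finger parallel gripper is mounted at the origin on the work surface. World frame = base frame: x ahead of the robot, y to its left, z up, the work surface at z = 0. Lengths are in mm, angles in rad, forces in N, time in s.
With the tool pointing down it reaches from about 300 to 750 mm from the base axis. Payload 8.5 kg.
Tool frame: the origin (TCP) lies at the very end of the fingers, on their centre line; the grasp point (between the pads) lies 19 mm behind it; z points along the fingers, y is the line along which they close (so a half turn about z gives the same grasp; the last joint's range is limited). The gripper opens to 85 mm and grips with 20 to 120 N. Pads are 22 mm wide; open, the fingers measure 114 mm over their backs; the gripper's body (76 mm by 85 mm) begins 54 mm behind the grasp point. The pads swing forward as they close: fully open they stand 13 mm farther back than shut.
Start: joints at [-0.215, 0.381, 1.297, -0, 1.464, -0.215], TCP at [549.982, 0.002, 231.322] pointing down, gripper open.
Joint ranges: [-3.11, 3.11], [-0.89, 2.33], [0.22, 2.48], [-1.42, 4.56], [0.17, 2.85], [-2.88, 2.88]. Speed limits (rad/s): [2.39, 2.39, 3.14, 3.14, 3.14, 3.14].

## Interface

Orientations are given as a 3x3 rotation matrix whose columns are the frame's x, y, z axes.
In Python, from bench import get_obs, get_image, camera_info, hand_in gives the robot as it stands. The module is installed in compiled form; this text tells all that it offers.
- The arm moves only by the shell command python3 -m jog 'ROWS' [FORCE]. ROWS is text: rows parted by semicolons, each of 7 numbers parted by spaces: the shift along the tool's x, y, z in m, then the turn, a rotation vector about the tool's x, y, z in rad, then the closure, from 0 (fully open) to 1 (shut). In form: x y z wx wy wz fingers; .... A call has 1 to 12 rows; each row shifts and turns the commanded pose from where the row before left it, along the tool's axes as they then stand; what a row does not reach is not made up. A row lasts 1/8 s, in which the tool goes at most 62.5 mm and 10.7 degrees, less where a joint would pass 70% of its speed; a pose out of reach is approached as far as the arm can. A call with a gripper value outside its range is refused whole. The fingers move at their own pace and stop on an object; FORCE is the grip in N (left out, the last holds). Time passes only in rows, so rows that do not move let the fingers close. It gives the time, the measured TCP pose, the force, the opening and the grip force at its end, in the units of the state.
- get_obs(): the state, without advancing time (a new reading comes with each control period).
- get_image(name): name is "scene" or "side" or "wrist"; returns (picture, depth): 384x512x3 uint8, red, green, blue; 384x512 float32, mm along the optical axis (not along the pixel's ray), 0 where there is no reading.
- camera_info(name): a dict with "fx", "fy", "cx", "cy" (pixels), "k1" (the pictures are not rectified: a ray, as slopes to the right and down, at radius r is drawn at 1 + k1 r^2 times it, then the intrinsics apply), "R" (3x3) and "t" (3): a world point X has camera coordinates R X + t; the wrist camera has in their place "hand_eye" (4x4, takes a point from camera to tool coordinates, whose origin is the TCP and whose axes are the flange's). Camera axes: x right, y down, z forward; pixel columns grow to the right and rows downward; lengths in mm; the calibration is good to about 2 mm. A picture is of the moment at which its call begins: read the wrist's pose just before it. camera_info takes no time and is no camera call.
- hand_in(): hands the job in; it is judged then, once.
The state is a dict: "time": time; "joint_pos": joint angles; "qd": joint speeds; "effort": joint torques, N m; "tcp_pos": TCP position; "tcp_rot": TCP orientation; "force": force on the tool from outside, world axes, zero at the start; "torque": the same for the moment, N m; "opening": opening from 0.0 (shut) to 1.0 (fully open); "finger_force": force on a finger pad.
Only numpy, scipy, OpenCV 4.12 (cv2) and the standard library are available. Lean on these libraries where they do the work, as an engineer would, in place of code of your own. Each camera call takes 0.05 s, during which the arm holds its last target. There are 200 camera calls.

## Working session

There is one attempt and no reset: what is moved stays moved. The work goes in short steps, Python scripts to look and compute and a shell command to move; the robot and the scene stay as the last step left them, time stands still between calls to the robot, and variables do not carry over. Pictures are saved under pics/ and viewed, at most 10 in all, crops included, and the job is handed in when it is done.

```bash
mkdir -p pics
cat > h.py <<'E'
import numpy as np, cv2
from bench import *
def cam(n,obs=None):
    c=camera_info(n)
    if n=="wrist":
        o=obs or get_obs(); T=np.array(c["hand_eye"]); R=np.array(o["tcp_rot"]); 
        A=R@T[:3,:3]; p=R@T[:3,3]+np.array(o["tcp_pos"])
    else:
        A=np.array(c["R"]).T; p=-A@np.array(c["t"])
    return c,A,p
def slopes(c,u,v):
    K=np.array([[c["fx"],0,c["cx"]],[0,c["fy"],c["cy"]],[0,0,1.]])
    return cv2.undistortPoints(np.array([[[u,v]]],float),K,np.array([c["k1"],0,0,0.]))[0,0]
def ray(n,u,v,obs=None):
    c,A,p=cam(n,obs); s=slopes(c,u,v); return p,A@np.array([s[0],s[1],1])
def onplane(n,u,v,z,obs=None):
    p,d=ray(n,u,v,obs); return p+d*(z-p[2])/d[2]
def pt(n,u,v,depth,obs=None):
    p,d=ray(n,u,v,obs); return p+d*depth
def save(n,name):
    o=get_obs(); im,dp=get_image(n); cv2.imwrite(f"pics/{name}.png",im[:,:,::-1]); np.save(f"pics/{name}.npy",dp); return o,im,dp
E
python3 - <<'E'
from h import *
a=save("scene","s0")[1]; b=save("side","d0")[1]; o,c,_=save("wrist","w0")
cv2.imwrite("pics/sd.png",cv2.resize(np.hstack([a,b]),(800,300))[:,:,::-1])
print(o)
for n in("scene","side"): print(n,cam(n)[2],cam(n)[1][:,2])
E
```

```text
{'time': 0.1, 'joint_pos': array([-2.15318286e-01,  3.81142582e-01,  1.29816243e+00,  1.60875838e-05,
        1.46358742e+00, -2.15318088e-01]), 'qd': array([-0.00052245, -0.00113133, -0.00173173,  0.00129862, -0.00197813,
        0.00031067]), 'effort': array([ 3.76895419e-03, -4.49219084e+01, -2.31655884e+01, -2.33104493e-04,
        3.63802450e-03,  7.57992581e-06]), 'tcp_pos': array([5.49743503e+02, 4.79213481e-02, 2.30773619e+02]), 'tcp_rot': array([[ 2.11617092e-06,  9.99999198e-01, -1.26635373e-03],
       [ 9.99999957e-01, -1.74470524e-06,  2.93335883e-04],
       [ 2.93333439e-04, -1.26635430e-03, -9.99999155e-01]]), 'force': array([-0.34275489,  0.12934818, -0.45939041]), 'torque': array([-0.02797652,  0.0062916 , -0.03228678]), 'finger_force': 0.0, 'opening': 1.0025657209675765}
scene [1178.76402122  443.33866113  699.78482226] [-0.66991344 -0.42239236 -0.61057406]
side [ 417.34512157 -814.84514429  945.3532913 ] [ 0.07998855  0.6814881  -0.7274447 ]
```

View pics/s0.png

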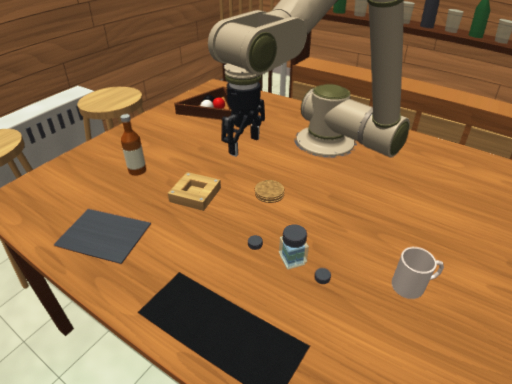

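View pics/d0.png

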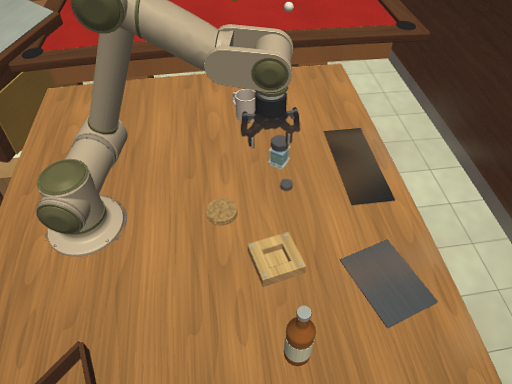

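The scene shows dark round caps at (293,232) on the jar, and two loose ones at (255,242) and (322,275). In the side view the jar's cap is at (280,142), a loose one at (286,184). The brace is at (195,190) in scene and (276,258) in side. I choose the cap on the jar, which is the largest and sits on the glass body.

Run:
```python
from h import *
for n,f,u,v in(("scene","s0",293,232),("side","d0",280,142)):
    print(n,onplane(n,u,v,101))
for n,u,v in(("scene",255,241),("scene",322,275),("side",286,184)): print(onplane(n,u,v,15))
for n,u,v in(("scene",269,190),("side",222,211)): print("coast",onplane(n,u,v,20))
for n,f in(("scene","s0"),("side","d0")):
    im=cv2.imread(f"pics/{f}.png"); hsv=cv2.cvtColor(im,cv2.COLOR_BGR2HSV)
    x0,y0,x1,y1=(160,160,230,215) if n=="scene" else (235,220,320,295)
    m=np.zeros(im.shape[:2],np.uint8); s=hsv[y0:y1,x0:x1]
    c=hsv[188 if n=="scene" else 247, 178 if n=="scene" else 262]; print(n,"hsv",c, hsv[y0+3,x0+3])
    dp=np.load(f"pics/{f}.npy")
    P=[]
    for y in range(y0,y1):
        for x in range(x0,x1):
            if dp[y,x]>0:
                p=pt(n,x,y,dp[y,x])
                P.append((x,y,*p))
    P=np.array(P); t=P[(P[:,4]>29)&(P[:,4]<40)]
    r=cv2.minAreaRect(t[:,2:4].astype(np.float32)); print(len(t),np.median(t[:,4]),r)
    w=P[(P[:,4]>3)&(P[:,4]<14)]
# jar cap by depth
for n,f,b in(("scene","s0",(270,215,320,270)),("side","d0",(262,130,296,175))):
    dp=np.load(f"pics/{f}.npy"); P=np.array([pt(n,x,y,dp[y,x]) for y in range(b[1],b[3]) for x in range(b[0],b[2]) if dp[y,x]>0])
    t=P[(P[:,2]>95)&(P[:,2]<108)]; print(n,len(t),np.median(t[:,2]) if len(t) else 0,cv2.minEnclosingCircle(t[:,:2].astype(np.float32)) if len(t) else 0)
```

```text
scene [614.26947321 182.8555075  101.        ]
side [611.37002237 172.48071597 101.        ]
[617.96726248  77.20314307  15.        ]
[626.17863443 275.66366858  15.        ]
[615.87690369  69.73157973  15.        ]
coast [414.26426372  -3.86278434  20.        ]
coast [409.09156663 -18.49895841  20.        ]
scene hsv [ 20 130 229] [ 14 172 191]Traceback (most recent call last):
  File "<stdin>", line 16, in <module>
  File "h.py", line 19, in pt
    p,d=ray(n,u,v,obs); return p+d*depth
        ~~~^^^^^^^^^^^
  File "h.py", line 15, in ray
    c,A,p=cam(n,obs); s=slopes(c,u,v); return p,A@np.array([s[0],s[1],1])
          ~~~^^^^^^^
  File "h.py", line 4, in cam
    c=camera_info(n)
ValueError: time passes only in moves, steps and waits
```

View pics/w0.png

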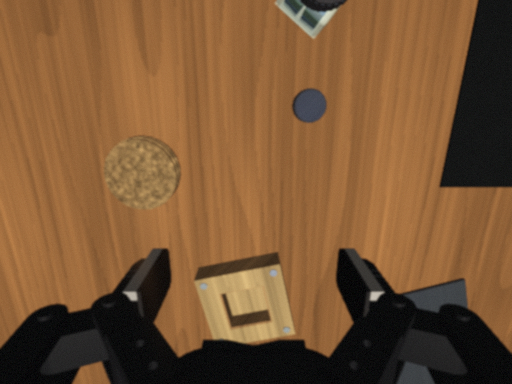

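The wrist view shows the brace at (245,300), half hidden by the gripper, coasters at (142,172), a small loose cap at (310,105), and the jar at the top edge (315,10). I'll step towards -y for the brace, then over to the jar.

```bash
sed -i 's/^def cam(n/from functools import lru_cache\ncamera_info=lru_cache(None)(camera_info)\ndef cam(n/' h.py
python3 -m jog '-0.05 0 -0.01 0 0 0 0; -0.05 0 -0.01 0 0 0 0; 0 0 0 0 0 0 0; 0 0 0 0 0 0 0'
python3 - <<'E'
from h import *
import pickle
o,im,dp=save("wrist","w1"); pickle.dump(o,open("pics/w1.pkl","wb")); print(o["tcp_pos"],o["time"])
E
python3 -m jog '0.055 0 0 0 0 0 0; 0.055 0 0 0 0 0 0; 0.055 0.01 0 0 0 0 0; 0.055 0.02 0 0 0 0 0; 0 0 0 0 0 0 0; 0 0 0 0 0 0 0'
python3 - <<'E'
from h import *
import pickle
o,im,dp=save("wrist","w2"); pickle.dump(o,open("pics/w2.pkl","wb")); print(o["tcp_pos"],o["time"])
cv2.imwrite("pics/w12.png",np.hstack([cv2.imread("pics/w1.png")[:,60:450],cv2.imread("pics/w2.png")[:,60:450]]))
E
```

```text
time: 0.65
tcp_pos: [549.8, -99.7, 251.0]
tcp_rot: [[0.0, 1.0, -0.001], [1.0, -0.0, 0.001], [0.001, -0.001, -1.0]]
force: [0.4, 0.7, -0.6]
opening: 0.998
finger_force: 0.0
[549.77392167 -99.68686524 250.95603368] 0.65
time: 1.45
tcp_pos: [579.5, 120.6, 251.0]
tcp_rot: [[-0.002, 1.0, -0.001], [1.0, 0.002, -0.0], [-0.0, -0.001, -1.0]]
force: [0.4, 0.1, -0.5]
opening: 1.0
finger_force: 0.0
[579.49087569 120.58469321 251.00993758] 1.45
```

View pics/w12.png

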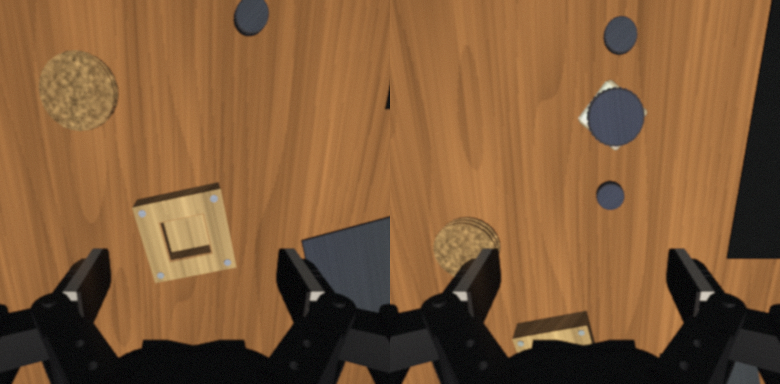

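The left half is the brace view, with screws at about (201,213), (273,198), (288,262), (220,275) in full-frame pixels. The right half shows the jar with its large cap at (285,117), glass corners peeking out as a diamond. Smaller loose caps are at (290,35) and (280,195).

```bash
cat > m.py <<'E'
from h import *
import pickle
def brace(f="w1"):
    o=pickle.load(open(f"pics/{f}.pkl","rb")); im=cv2.imread(f"pics/{f}.png"); h=cv2.cvtColor(im,cv2.COLOR_BGR2HSV)
    return o,im,h
def capc(f,o,z=101):
    im=cv2.imread(f"pics/{f}.png"); h=cv2.cvtColor(im,cv2.COLOR_BGR2HSV)
    m=((h[...,0]>100)&(h[...,0]<130)&(h[...,1]>50)&(h[...,2]>40)).astype(np.uint8)
    cs,_=cv2.findContours(m,0,2); 
    for c in cs:
        if cv2.contourArea(c)>300:
            w=np.array([onplane("wrist",*p[0],z,o)[:2] for p in c],np.float32); e=cv2.fitEllipse(w)
            print("blob",cv2.minEnclosingCircle(c),"world",e)
E
python3 - <<'E'
from m import *
o,im,h=brace()
print(h[235,245],h[170,245],h[213,201],h[225,225])
m=((h[...,0]>17)&(h[...,0]<26)&(h[...,1]>60)&(h[...,1]<150)&(h[...,2]>140)).astype(np.uint8); m[:170]=0;m[:, :180]=0;m[:,310:]=0;m[290:]=0
m=cv2.morphologyEx(m,cv2.MORPH_CLOSE,np.ones((5,5)))
cs,_=cv2.findContours(m,0,2); c=max(cs,key=cv2.contourArea); print(cv2.contourArea(c),cv2.minAreaRect(c))
w=np.array([onplane("wrist",*p[0],34,o)[:2] for p in c],np.float32); print("brace",cv2.minAreaRect(w))
S=np.array([onplane("wrist",u,v,34,o)[:2] for u,v in((201,213),(273,198),(288,262),(220,275))]); print(S.mean(0),S, [np.degrees(np.arctan2(*(S[(i+1)%4]-S[i])[::-1])) for i in range(4)])
o,im,h=brace("w2"); print(h[117,285]); capc("w2",o)
J=np.array([onplane("wrist",u,v,70,o)[:2] for u,v in((280,82),(250,118),(315,113),(285,148))]); print(J)
cv2.imwrite("pics/jc.png",cv2.resize(im[70:165,235:335],(600,570),interpolation=2))
E
```

```text
[ 19 110 193] [ 14 152 158] [108  28 181] [ 18 115 178]
6608.0 ((244.05767822265625, 236.2884521484375), (79.42703247070312, 89.0367202758789), 78.69007110595703)
brace ((538.13134765625, -199.87246704101562), (119.47661590576172, 120.25077056884766), 12.66063404083252)
[ 538.06547834 -200.45506935] [[ 478.52195935 -162.96980328]
 [ 574.86820012 -141.66910655]
 [ 598.2511795  -237.85967586]
 [ 500.62057438 -259.32169172]] [np.float64(12.46669425125111), np.float64(-76.33697506113249), np.float64(-167.60193963586835), np.float64(102.91756316797354)]
[113  49  89]
blob ((285.5782470703125, 117.51304626464844), 26.209259033203125) world ((609.8006591796875, 182.05535888671875), (41.11604309082031, 48.56039810180664), 72.9678726196289)
[[606.47773361 219.31660749]
 [574.87887678 182.65412877]
 [645.38613056 188.01257338]
 [614.21148814 150.04129953]]
```

View pics/jc.png

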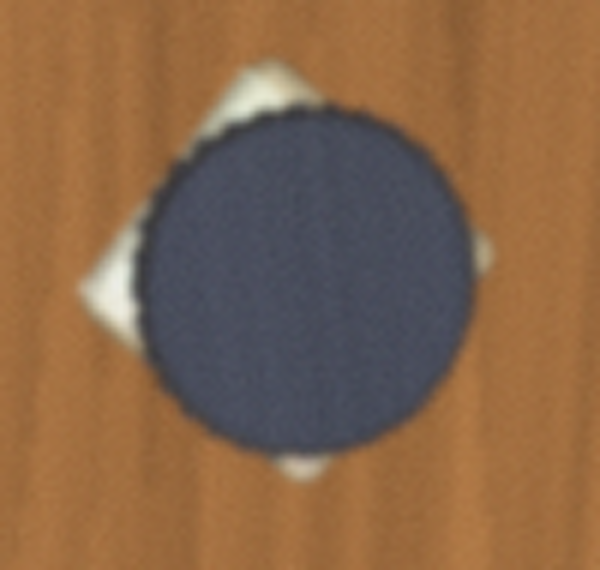

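The crop shows one round cap, radius about 28 px, on the clear square jar. Corners are at full-frame (279.7,79.7), (248.7,118.3), (317,112) and (285,150), so this is the right target.

Run:
```python
from m import *
o,im,h=brace("w2")
J={k:onplane("wrist",u,v,70,o)[:2] for k,u,v in(("T",279.7,79.7),("L",248.7,118.3),("R",317,112),("B",285,150))}
a=J["R"]-J["L"];b=J["T"]-J["B"]
print(np.mean(list(J.values()),0),np.degrees(np.arctan2(a[1],a[0])),np.degrees(np.arctan2(b[1],b[0]))-90,np.hypot(*a),np.hypot(*b))
g=((h[...,0]>95)&(h[...,2]<125)).astype(np.uint8); g[:70]=0;g[165:]=0;g[:,:235]=0;g[:,335:]=0
cs,_=cv2.findContours(g,0,1); c=max(cs,key=cv2.contourArea)
w=np.array([onplane("wrist",*p[0],102,o)[:2] for p in c],np.float32); print(cv2.fitEllipse(w),cv2.minEnclosingCircle(w))
dp=np.load("pics/w2.npy"); print(pt("wrist",288,118,dp[118,288],o),pt("wrist",290,35,dp[35,290],o), o["joint_pos"])
```

```text
[610.3320697  185.18680843] 5.19010493304693 6.340065058371138 74.32592920482874 74.23139835869233
((609.9534912109375, 185.06239318847656), (53.0292854309082, 53.12321853637695), 69.66691589355469) ((609.81640625, 184.98452758789062), 27.257375717163086)
[612.6295462  184.44388779 101.78557922] [620.83075721 273.10139323  19.65469734] [ 5.43227335e-03  4.43848747e-01  1.13736333e+00 -2.52529482e-04
  1.56120175e+00  3.92242465e-03]
```

```bash
python3 -m jog '0.0325 0.015 0 0 0 0 0; 0.032 0.0155 0 0 0 0 0; 0 0 0.05 0 0 0 0; 0 0 0.05 0 0 0 0; 0 0 0.035 0 0 0 0; 0 0 0.02 0 0 0 0; 0 0 0.01 0 0 0 0; 0 0 0.01 0 0 0 0; 0 0 0 0 0 0 0; 0 0 0 0 0 0 0'
```

```text
time: 2.75
tcp_pos: [610.8, 184.5, 77.1]
tcp_rot: [[0.0, 1.0, 0.001], [1.0, -0.0, 0.0], [0.0, 0.001, -1.0]]
force: [-0.4, -0.1, -0.1]
opening: 1.0
finger_force: 0.0
```

```bash
python3 -m jog '0.0005 -0.0005 0.001 0 0 0 0; 0 0 0 0 0 0 1; 0 0 0 0 0 0 1; 0 0 0 0 0 0 1; 0 0 0 0 0 0 1; 0 0 0 0 0 0 1; 0 0 0 0 0 0 1; 0 0 0 0 0 0 1' 100
```

```text
time: 3.75
tcp_pos: [610.5, 185.1, 76.3]
tcp_rot: [[0.0, 1.0, 0.002], [1.0, -0.0, 0.0], [0.0, 0.002, -1.0]]
force: [-0.4, -0.5, 5.7]
opening: 0.644
finger_force: 104.2
```

```bash
python3 -m jog '0 0 -0.01 0 0 0 1; 0 0 -0.02 0 0 0 1; 0 0 -0.02 0 0 0 1; 0 0 -0.02 0 0 0 1; -0.02 -0.004 0 0 0 0 1; -0.035 -0.006 0 0 0 0 1; -0.035 -0.006 0 0 0 0 1; -0.035 -0.006 0 0 0 0 1; -0.035 -0.006 0 0 0 0 1; -0.035 -0.006 0 0 0 0 1; -0.035 -0.006 0 0 0 0 1'
python3 -m jog '-0.035 -0.006 0 0 0 0 1; -0.035 -0.006 0 0 0 0 1; -0.035 -0.006 0 0 0 0 1; -0.03 -0.008 0 0 0 0 1; -0.02 -0.006 0 0 0 0 1; 0 0 0 0 0 0.133 1; 0 0 0 0 0 0.133 1; 0 0 0 0 0 0.133 1; 0 0 0 0 0 0.133 1; 0 0 0 0 0 0.133 1; 0 0 0 0 0 0 1; 0 0 0 0 0 0 1'
python3 - <<'E'
from h import *
o=get_obs(); R=o["tcp_rot"]; print(o["joint_pos"],"yaw",np.degrees(np.arctan2(R[1,0],R[0,0])),"delta tool",R.T@(np.array([538.1,-200.1,o["tcp_pos"][2]])-o["tcp_pos"]))
b=save("side","d1")[1]; a=save("scene","s1")[1]; 
print(a.shape)
cv2.imwrite("pics/c1.png",np.hstack([cv2.resize(a[110:220,140:250],(400,400),interpolation=2),cv2.resize(b[190:310,215:335],(400,400),interpolation=2)])[:,:,::-1])
E
```

```text
time: 5.12
tcp_pos: [568.6, -46.8, 144.4]
tcp_rot: [[0.001, 1.0, -0.002], [1.0, -0.001, 0.0], [0.0, -0.002, -1.0]]
force: [0.0, -0.9, -4.5]
opening: 0.644
finger_force: 106.3
time: 6.62
tcp_pos: [537.7, -200.0, 145.1]
tcp_rot: [[0.615, 0.789, -0.0], [0.789, -0.615, 0.0], [-0.0, -0.001, -1.0]]
force: [-0.5, -0.9, -4.8]
opening: 0.641
finger_force: 106.3
[-5.62303234e-01  4.95884011e-01  1.36781620e+00 -2.09201959e-05
  1.27845572e+00  1.00126417e-01] yaw 52.04592373366647 delta tool [ 1.34487163e-01  3.85630357e-01 -2.25606346e-04]
(384, 512, 3)
```

View pics/c1.png

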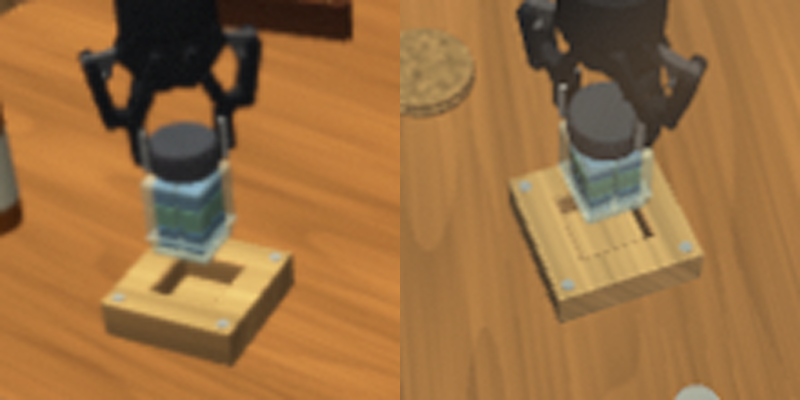

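Both crops show the jar hanging upright over the well, its sides parallel to the well's edges. Lowering.

```bash
python3 -m jog '0 0.0004 0.015 0 0 0 1; 0 0 0.012 0 0 0 1; 0 0 0.006 0 0 0 1; 0 0 0.004 0 0 0 1; 0 0 0.004 0 0 0 1; 0 0 0.004 0 0 0 1; 0 0 0 0 0 0 1'; python3 -m jog '0 0 0.003 0 0 0 1; 0 0 0.003 0 0 0 1; 0 0 0 0 0 0 1'
```

```text
time: 7.6
tcp_pos: [538.2, -200.2, 100.1]
tcp_rot: [[0.617, 0.787, -0.0], [0.787, -0.617, 0.0], [-0.0, -0.0, -1.0]]
force: [0.2, 0.7, -3.9]
opening: 0.641
finger_force: 106.4
time: 7.98
tcp_pos: [538.2, -200.2, 94.1]
tcp_rot: [[0.617, 0.787, -0.0], [0.787, -0.617, 0.0], [-0.0, -0.0, -1.0]]
force: [0.5, -0.5, -4.0]
opening: 0.64
finger_force: 106.4
```

```bash
python3 -m jog '0 0 0.003 0 0 0 1; 0 0 0.003 0 0 0 1; 0 0 0.002 0 0 0 1; 0 0 0.001 0 0 0 1; 0 0 0 0 0 0 1'
```

```text
time: 8.6
tcp_pos: [538.3, -200.3, 85.3]
tcp_rot: [[0.617, 0.787, -0.0], [0.787, -0.617, 0.0], [-0.0, -0.0, -1.0]]
force: [-0.1, 0.2, -4.2]
opening: 0.641
finger_force: 106.3
```

```bash
python3 -m jog '0 0 0.001 0 0 0 1; 0 0 0 0 0 0 1'; python3 -m jog '0 0 0.001 0 0 0 1; 0 0 0 0 0 0 1';  python3 -m jog '0 0 0.001 0 0 0 1; 0 0 0 0 0 0 1'; python3 -c "
from h import *
o=get_obs(); print(o['torque'],o['effort'][5])"
```

```text
time: 8.85
tcp_pos: [538.4, -200.3, 84.5]
tcp_rot: [[0.617, 0.787, 0.0], [0.787, -0.617, -0.0], [0.0, 0.0, -1.0]]
force: [0.3, 0.3, -2.7]
opening: 0.641
finger_force: 106.6
time: 9.1
tcp_pos: [538.7, -200.5, 84.3]
tcp_rot: [[0.617, 0.787, 0.001], [0.787, -0.617, -0.001], [0.0, 0.002, -1.0]]
force: [-0.3, 0.5, 4.5]
opening: 0.641
finger_force: 107.4
time: 9.35
tcp_pos: [539.0, -200.6, 84.0]
tcp_rot: [[0.617, 0.787, 0.002], [0.787, -0.617, -0.002], [0.0, 0.003, -1.0]]
force: [-0.2, 1.3, 9.9]
opening: 0.642
finger_force: 107.9
[ 0.32878384  0.55524751 -0.00876412] -0.011308917892165482
```

The jar is seated (contact at TCP z about 84.3, as predicted). Unscrewing now, with torque watched.

```bash
cat > t.py <<'E'
from bench import *
import numpy as np
o=get_obs(); R=o["tcp_rot"]; print("YAW",round(float(np.arctan2(R[1,0],R[0,0])),3),"torque",np.round(o["torque"],3),"eff6",round(float(o["effort"][5]),3),"q6",round(float(o["joint_pos"][5]),3))
E
python3 t.py
python3 -m jog '0 0 0 0 0 -0.13 1; 0 0 0 0 0 -0.13 1; 0 0 0 0 0 -0.13 1'; python3 t.py
python3 -m jog '0 0 0 0 0 -0.13 1; 0 0 0 0 0 -0.13 1; 0 0 0 0 0 -0.13 1'; python3 t.py
```

```text
YAW 0.906 torque [ 0.329  0.555 -0.009] eff6 -0.011 q6 0.103
time: 9.72
tcp_pos: [539.1, -201.0, 84.2]
tcp_rot: [[0.268, 0.963, 0.003], [0.963, -0.268, -0.002], [-0.001, 0.004, -1.0]]
force: [-2.2, -1.7, 11.4]
opening: 0.644
finger_force: 107.9
YAW 1.3 torque [-0.051  0.509 -0.286] eff6 1.163 q6 -0.291
time: 10.1
tcp_pos: [539.4, -201.2, 84.5]
tcp_rot: [[-0.119, 0.993, 0.004], [0.993, 0.119, -0.003], [-0.003, 0.004, -1.0]]
force: [-0.1, -0.2, 13.7]
opening: 0.641
finger_force: 108.1
YAW 1.69 torque [ 0.015  0.387 -0.21 ] eff6 1.165 q6 -0.681
```

```bash
for i in 1; do
python3 -m jog '0 0 0 0 0 -0.1 1' | grep -E "pos|force"; python3 t.py
python3 -m jog '0 0 0 0 0 -0.1 1'| grep -E "pos|force"; python3 t.py
python3 -m jog '0 0 0 0 0 -0.1 1'| grep -E "pos|force"; python3 t.py
python3 -m jog '0 0 0 0 0 -0.1 1'| grep -E "pos|force"; python3 t.py; done
```

```text
tcp_pos: [539.6, -201.2, 84.6]
force: [-0.7, -1.0, 12.1]
finger_force: 108.0
YAW 1.789 torque [-0.055  0.323 -0.266] eff6 0.73 q6 -0.78
tcp_pos: [539.6, -201.2, 84.7]
force: [-1.0, 0.4, 13.6]
finger_force: 108.2
YAW 1.889 torque [-0.009  0.333 -0.135] eff6 0.849 q6 -0.88
tcp_pos: [539.6, -201.1, 84.8]
force: [-0.3, 1.6, 14.1]
finger_force: 108.2
YAW 1.989 torque [ 0.079  0.336 -0.188] eff6 0.884 q6 -0.98
tcp_pos: [539.7, -201.1, 84.9]
force: [-1.5, 1.5, 14.3]
finger_force: 108.3
YAW 2.089 torque [ 0.112  0.296 -0.163] eff6 0.895 q6 -1.08
```

```bash
for i in 1; do
python3 -m jog '0 0 0 0 0 -0.1 1' | grep -E "pos|^force"; python3 t.py
python3 -m jog '0 0 0 0 0 -0.1 1'| grep -E "pos|^force"; python3 t.py
python3 -m jog '0 0 0 0 0 -0.1 1'| grep -E "pos|^force"; python3 t.py; done
```

```text
tcp_pos: [539.8, -201.1, 84.9]
force: [0.1, 2.1, 14.7]
YAW 2.189 torque [ 0.063  0.208 -0.144] eff6 0.899 q6 -1.18
tcp_pos: [539.8, -201.1, 85.0]
force: [-0.7, 2.3, 15.7]
YAW 2.289 torque [ 0.133  0.261 -0.153] eff6 0.918 q6 -1.28
tcp_pos: [539.8, -201.0, 85.1]
force: [-0.7, 1.7, 15.5]
YAW 2.389 torque [ 0.229  0.241 -0.091] eff6 0.928 q6 -1.38
```

```bash
for i in 1; do
python3 -m jog '0 0 0 0 0 -0.1 1' | grep -E "pos|^force"; python3 t.py
python3 -m jog '0 0 0 0 0 -0.1 1'| grep -E "pos|^force"; python3 t.py
python3 -m jog '0 0 0 0 0 -0.1 1'| grep -E "pos|^force"; python3 t.py; done
```

```text
tcp_pos: [539.8, -201.1, 85.1]
force: [-1.3, 1.0, 16.1]
YAW 2.489 torque [ 0.189  0.264 -0.101] eff6 0.944 q6 -1.48
tcp_pos: [539.8, -201.1, 85.2]
force: [-1.3, 1.7, 17.0]
YAW 2.589 torque [ 0.149  0.313 -0.081] eff6 0.948 q6 -1.58
tcp_pos: [539.8, -201.1, 85.2]
force: [-0.5, 1.4, 17.1]
YAW 2.689 torque [ 0.166  0.29  -0.133] eff6 0.943 q6 -1.68
```

```bash
for i in 1; do
python3 -m jog '0 0 0 0 0 -0.1 1' | grep -E "pos|^force"; python3 t.py
python3 -m jog '0 0 0 0 0 -0.1 1'| grep -E "pos|^force"; python3 t.py
python3 -m jog '0 0 0 0 0 -0.1 1'| grep -E "pos|^force"; python3 t.py; done
```

```text
tcp_pos: [539.8, -201.1, 85.2]
force: [-2.1, 1.3, 17.1]
YAW 2.789 torque [ 0.153  0.294 -0.171] eff6 0.945 q6 -1.78
tcp_pos: [539.6, -201.2, 85.2]
force: [-5.3, 0.9, 18.4]
YAW 2.889 torque [-0.091  0.919 -0.246] eff6 0.777 q6 -1.88
tcp_pos: [539.2, -201.2, 85.2]
force: [-4.6, 0.0, 18.1]
YAW 2.986 torque [-0.034  0.823 -2.711] eff6 -1.535 q6 -1.978
```

The torque jumped to -2.7 N m between yaw 2.89 and 2.99, so that's the stop at turn 2.78. I'll back off about 0.25 rad to the lift-off position.

```bash
for i in 1; do
python3 -m jog '0 0 0 0 0 0.05 1' | grep -E "pos|^force"; python3 t.py
python3 -m jog '0 0 0 0 0 0.05 1'| grep -E "pos|^force"; python3 t.py
python3 -m jog '0 0 0 0 0 0.08 1; 0 0 0 0 0 0.08 1; 0 0 0 0 0 0 1'| grep -E "pos|^force"; python3 t.py
python3 -m jog '0 0 -0.001 0 0 0 1; 0 0 -0.001 0 0 0 1; 0 0 0 0 0 0 1'; python3 t.py; done
```

```text
tcp_pos: [539.2, -201.2, 85.2]
force: [-4.3, 1.1, 17.9]
YAW 2.935 torque [0.04  0.737 0.05 ] eff6 -0.974 q6 -1.927
tcp_pos: [539.3, -201.2, 85.2]
force: [-2.7, 0.3, 17.1]
YAW 2.884 torque [0.03  0.526 0.029] eff6 -0.471 q6 -1.876
tcp_pos: [539.7, -201.2, 85.2]
force: [-1.9, 0.5, 18.2]
YAW 2.725 torque [ 0.06   0.443 -0.087] eff6 0.269 q6 -1.716
time: 12.72
tcp_pos: [539.6, -201.2, 86.6]
tcp_rot: [[-0.915, 0.404, 0.005], [0.404, 0.915, -0.003], [-0.005, -0.001, -1.0]]
force: [-0.3, -1.3, 12.9]
opening: 0.642
finger_force: 108.0
YAW 2.726 torque [-0.079  0.163 -0.028] eff6 -0.037 q6 -1.717
```

```bash
for i in 1; do
python3 -m jog '0 0 -0.002 0 0 0 1; 0 0 0 0 0 0 1'| grep -E "pos|^force"
python3 -m jog '0 0 -0.002 0 0 0 1; 0 0 0 0 0 0 1'| grep -E "pos|^force"
python3 -m jog '0 0 -0.002 0 0 0 1; 0 0 0 0 0 0 1'| grep -E "pos|^force"; done; python3 t.py
```

```text
tcp_pos: [538.5, -200.4, 86.7]
force: [0.1, -0.1, 4.1]
tcp_pos: [538.2, -200.2, 88.2]
force: [0.1, -0.3, -0.1]
tcp_pos: [538.3, -200.3, 90.4]
force: [0.2, 0.2, -1.6]
YAW 2.726 torque [ 0.028 -0.03   0.05 ] eff6 -0.0 q6 -1.717
```

```bash
python3 -m jog '0 0 -0.003 0 0 0 1; 0 0 -0.004 0 0 0 1; 0 0 -0.005 0 0 0 1; 0 0 -0.005 0 0 0 1; 0 0 -0.005 0 0 0 1; 0 0 -0.005 0 0 0 1; 0 0 0 0 0 0 1; 0 0 0 0 0 0 1; 0 0 0 0 0 0 1'
python3 - <<'E'
from h import *
b=save("side","d2")[1]; a=save("scene","s2")[1]
cv2.imwrite("pics/c2.png",np.hstack([cv2.resize(a[110:220,140:250],(400,400),interpolation=2),cv2.resize(b[190:310,215:335],(400,400),interpolation=2)])[:,:,::-1])
E
```

```text
time: 14.6
tcp_pos: [538.2, -200.2, 117.2]
tcp_rot: [[-0.915, 0.404, -0.0], [0.404, 0.915, 0.0], [0.0, 0.0, -1.0]]
force: [0.4, 0.3, -0.5]
opening: 0.644
finger_force: 106.8
```

View pics/c2.png

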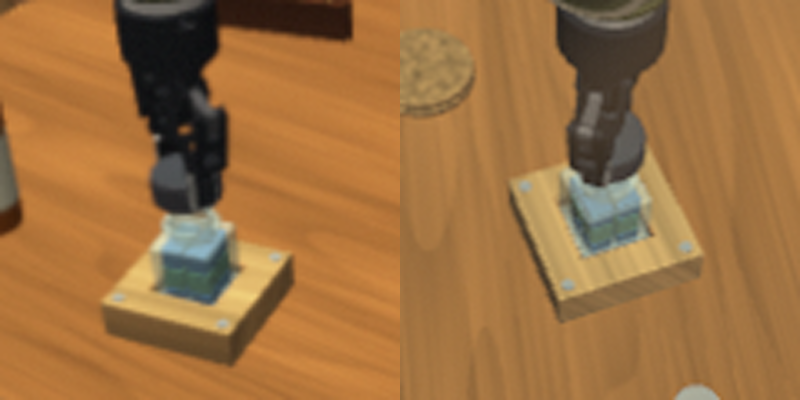

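Both crops show the jar standing square in the well, its open neck below the cap, which is held level and clear above it. Handing in.

```bash
python3 -c "
from bench import *
print(hand_in())"
```

```text
the job is handed in; nothing more can be done
None
```

I unscrewed the cap and handed the job in at about 14.7 s. By the last pictures and force readings, the jar stands in the brace's well and the gripper holds the cap level, an estimated 17 mm above its mouth. The hand-in gave no verdict.

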